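# Hook the trapped key out of the organiser slot

### The job

A brass key is trapped in the narrow slot of the clear organiser. Take the hooked pick from the fork of the chrome rail, feel its hook down onto the slot floor behind the key and gently, with the pick only, drag the key out until it lies wholly in the open front tray; the organiser cracks if pressed with more than 15 N. Then hang the pick back in its fork, and leave the toolbox, hammer and bumper pot alone.

Things in the scene. Friction and masses are not known exactly. Their poses are not given: they have to be found in the camera images.
- organiser: Fixed clear plastic organiser, 220 (own x) x 130 (y) x 50 mm high; origin under its centre, z up. An open-topped slot 20 mm wide runs along its x at y = 0, from the mouth (x = -20 mm) to the back wall (x = +107 mm); slot walls 3 mm thick, tops 50 mm above the shelf. It cracks if pick or hand press any part of it, liner and cheeks included, with over 15 N.
- slot_mouth (a point): Point on the floor liner's top in the middle of the slot's mouth (organiser x = -20, y = 0, z = 10 mm); axes as the organiser's: +x leads into the slot, -x out into the tray.
- tray_mid (a point): Middle of the open front tray, on its liner (organiser x = -63.5, z = 10 mm). The tray is 87 mm long (x = -107 to -20), 124 mm wide, front lip 18 mm and sides 22 mm high. Slot and tray share one level floor, a grey silicone liner, top 10 mm above the shelf; it sinks as one piece, 1 mm per 4 N, and bottoms at 4 mm.
- cheeks_mid (a point): Middle of the slot between two white sprung round cheeks (organiser x = +2 mm, 10 mm either way, z = 10 mm). They narrow the slot to 14 mm; each yields sideways up to 6 mm at 1.5 to 4.5 N, so the key's head is pulled past them with a few newtons.
- key_mid (a point): Brass key lying flat on the liner, 44 mm long, 5 mm thick, about 22 g; point at the middle of its length and thickness. Own x along the key: the solid round head, 16 mm across, is at +x (far edge 22 mm from this point) and starts towards the slot's back wall; the 7 mm wide shank points to the mouth. At the start 25 mm or more is free behind the head.
- pick_grip (a point): Centre of the pick's upright orange handle, 16 x 16 mm square, 56 mm tall. The pick starts hanging upright in the fork, its hook toe along the fork's -x within a few degrees; 100 g in all; z up.
- pick_collar (a point): Underside centre of the pick's steel collar, 30 mm across, 34 mm below pick_grip. Below it: sleeve 8 mm thick, 36 mm long, then a 5 mm blade ending in a foot 9 mm wide, 4 high, flat below; toe 9 mm from the axis to the pick's own -x (2.5 to +x). Blade stick-out varies, is not measured and holds firm: foot underside 64 to 88 mm below this point.
- fork_seat (a point): Where the pick hangs: midway between the chrome rail's two level prongs, at their tops, 125 mm above the shelf, under the collar's centre. Prongs run along own x, 14 mm apart inside, 6 mm wide, open towards -x (tips 15 mm from here), ending at the rail bar at +45 mm. Nothing of the rail is higher. Hanging, pick_grip is 34 mm above this point.
- rack: The fixed chrome hook rail that carries the fork, on a base 100 x 120 x 8 mm; origin on the shelf straight below the fork seat; axes as the fork's.
- toolbox: Green plastic toolbox, 246 x 116 x 103 mm and a black handle to 134 mm; origin under its centre. Leave alone.
- hammer: Steel tack hammer lying on the shelf, 250 mm long. Leave alone.
- bumper_pot: Grey silicone pot, 64 mm across, 55 mm high; origin under its centre. Leave alone.
Mind the look-alikes: they are no part of the job. Of the things like the part that bears pick_grip, leave any that is purple or red; of the rest the smaller one is meant.

How it is judged:
By the outcome, as a careful person would: the job done as asked, in the order asked, and still so for the second after the job is handed in, with the robot touching nothing.
It also fails if it takes over 67 s, if anything falls off the work surface, if the arm or the gripper's body presses on something with over 40 N, if the wrist force passes 120 N, or if a joint passes its speed limit or range.

### The arm

A 7-joint arm with a two-finger parallel gripper is mounted at the origin on the work surface. World frame = base frame: x ahead of the robot, y to its left, z up, the work surface at z = 0. Lengths are in m, angles in rad, forces in N, time in s.
With the tool pointing down it reaches from about 0.4 to 0.85 m from the base axis. Payload 10.4 kg.
Tool frame: the origin (TCP) lies midway between the tips of the shut fingers; the grasp point (between the pads) lies 19 mm behind it; z points along the fingers, y is the line along which they close (so a half turn about z gives the same grasp; the last joint's range is limited). The gripper opens to 87 mm and grips with 3 to 60 N. Pads are 19 mm wide; open, the fingers measure 117 mm over their backs; the gripper's body (75 mm by 190 mm) begins 51 mm behind the grasp point.
Start: joints at [-1.339, 0.332, -0.065, 1.46, 0.022, 1.35, -0.088], TCP at [0.158, 0.605, 0.223] pointing down, gripper open.
Joint ranges: [-2.6, 2.6], [-0.5, 2.12], [-1.47, 1.34], [0.16, 2.42], [-1.27, 4.41], [0.06, 2.06], [-2.6, 2.6]. Speed limits (rad/s): [2.22, 2.22, 2.79, 2.79, 3.14, 3.14, 3.14].

### API

Orientations are given as a unit quaternion [x, y, z, w].
In Python, from workcell import get_obs, imaging, close_job gives the robot as it stands.
- The arm moves only by the tool servo_tool, never from a script. Its argument "motion" is a list that holds one entry, the list of rows, each a list of 7 numbers: the turn, a rotation vector about the tool's x, y, z in rad, then the shift along the tool's x, y, z in m, then the gripper's target within -1 to 1 (fully open at 1, half-way at 0, shut at -1). A call has 1 to 5 rows; each row shifts and turns the commanded pose from where the row before left it, along the tool's axes as they then stand; what a row does not reach is not made up. A row lasts 1/8 s, in which the tool goes at most 62.5 mm and 10.7 degrees, less where a joint would pass 70% of its speed; a pose out of reach is approached as far as the arm can. A call with a gripper value outside its range is refused whole. The fingers move at their own pace and stop on an object; the grip force is fixed at half the most. Time passes only in rows, so rows that do not move let the fingers close. It gives the time, the measured TCP pose, the force, the opening and the grip force at its end, in the units of the state.
- get_obs(): the state, without advancing time (a new reading comes with each control period).
- imaging.snapshot(name): name is "scene" or "top"; returns (picture, depth): 420x560x3 uint8, red, green, blue; 420x560 float32, m along the optical axis (not along the pixel's ray), 0 where there is no reading.
- imaging.camera_params(name): a dict with "fx", "fy", "cx", "cy" (pixels), "R" (3x3) and "t" (3): a world point X has camera coordinates R X + t. Camera axes: x right, y down, z forward; pixel columns grow to the right and rows downward; lengths in m; the calibration is good to about 2 mm. A picture is of the moment at which its call begins. camera_params takes no time and is no camera call.
- close_job(): hands the job in; it is judged then, once.
The state is a dict: "clock": time; "joint_pos": joint angles; "joint_vel": joint speeds; "tau": joint torques, N m; "tool_pos": TCP position; "eef_rot": TCP orientation; "wrist_force": force on the tool from outside, world axes, zero at the start; "torque": the same for the moment, N m; "width": finger opening in m; "grasp_force": force on a finger pad.
Only numpy, scipy, OpenCV 4.12 (cv2) and the standard library are available. Lean on these libraries where they do the work, as an engineer would, in place of code of your own. Each camera call takes 0.05 s, during which the arm holds its last target. There are 200 camera calls.

## Working session

There is one attempt and no reset: what is moved stays moved. The work goes in short steps, Python scripts to look and compute and a tool call to move; the robot and the scene stay as the last step left them, time stands still between calls to the robot, and variables do not carry over. Pictures are saved under pics/ and viewed, at most 10 in all, crops included, and the job is handed in when it is done.

Besides the shell and the picture viewer there is one more tool, called after ">>>" as a command line: name --argument value ..., lists and objects as JSON in quotes. servo_tool: Moves the arm, as the interface text tells. Its arguments: {"type":"object","properties":{"motion":{"type":"array"}},"required":["motion"]}

```bash
mkdir -p pics
cat > h.py <<'E'
import numpy as np, cv2
from workcell import get_obs, imaging, close_job
def snap(n):
    p,d=imaging.snapshot(n); return p,d,imaging.camera_params(n)
def world(u,v,d,c):
    z=d[int(v),int(u)] if not np.isscalar(d) else d
    X=np.array([(u-c['cx'])/c['fx']*z,(v-c['cy'])/c['fy']*z,z]); return np.array(c['R']).T@(X-np.array(c['t']))
def ray_z(u,v,h,c):
    R=np.array(c['R']);t=np.array(c['t']);o=-R.T@t;r=R.T@np.array([(u-c['cx'])/c['fx'],(v-c['cy'])/c['fy'],1]);return o+r*(h-o[2])/r[2]
def proj(X,c):
    q=np.array(c['R'])@np.array(X)+np.array(c['t']);return c['fx']*q[0]/q[2]+c['cx'],c['fy']*q[1]/q[2]+c['cy']
E
python3 - <<'E'
from h import *
for n in("scene","top"):
    p,d,c=snap(n); cv2.imwrite(f"pics/{n}0.png",p[:,:,::-1]); np.savez(f"{n}0.npz",p=p,d=d)
    print(n,c)
o=get_obs();print({k:np.round(v,3) for k,v in o.items()})
E
```

```text
scene {'fx': 450.5009567511791, 'fy': 450.5009567511791, 'cx': 276.9133211486106, 'cy': 202.4711385311616, 'R': array([[-0.77285596,  0.63456244, -0.00491708],
       [ 0.51125206,  0.61804437, -0.59719552],
       [-0.37591888, -0.46405998, -0.80208062]]), 't': array([ 0.45332433, -0.1842182 ,  1.4274912 ])}
top {'fx': 502.2995515548728, 'fy': 502.2995515548728, 'cx': 276.5554778549939, 'cy': 208.74298490318893, 'R': array([[ 0.01922132, -0.99932159,  0.03141506],
       [-0.99437639, -0.02238024, -0.10351196],
       [ 0.10414481, -0.02924876, -0.99413197]]), 't': array([-0.05360175,  0.58043114,  1.23087254])}
{'clock': np.float64(0.1), 'joint_pos': array([-1.339,  0.333, -0.065,  1.461,  0.022,  1.35 , -0.089]), 'joint_vel': array([-0.   , -0.003, -0.002, -0.001,  0.   ,  0.001, -0.001]), 'tau': array([ 1.0000e-03, -6.2454e+01,  2.4000e-02, -3.9072e+01, -6.1000e-02,
        3.7000e-02,  0.0000e+00]), 'tool_pos': array([0.157, 0.604, 0.222]), 'eef_rot': array([ 0.127,  0.992, -0.001, -0.   ]), 'wrist_force': array([ 0.044, -1.117,  0.368]), 'torque': array([ 0.021, -0.064, -0.006]), 'grasp_force': np.float64(0.0), 'width': np.float64(0.087)}
```

View pics/scene0.png

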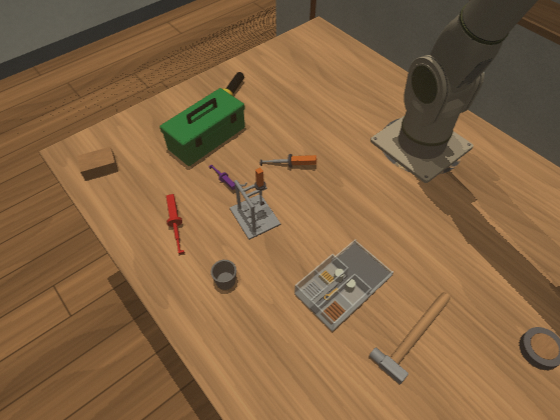

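View pics/top0.png

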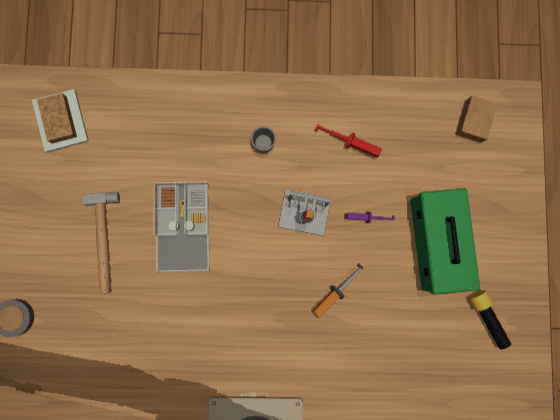

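The hooked picks are at top pixels: orange hanging in the fork (309,215), larger orange on the table (340,290), purple (370,217) and red (348,140). The hanging orange one fits the description: it is in the fork and looks smaller. I'll confirm it in an enlarged crop.

Run:
```python
from h import *
t=np.load("top0.npz");s=np.load("scene0.npz");tc=imaging.camera_params("top");sc=imaging.camera_params("scene")
def crop(p,x,y,w,h,k): return cv2.resize(p[y:y+h,x:x+w,::-1],(w*k,h*k),interpolation=cv2.INTER_CUBIC)
a=crop(t['p'],145,175,75,100,4);b=crop(t['p'],270,180,100,100,4)  # 300x400, 400x400
cv2.imwrite("pics/c1.png",np.hstack([a,b]))
a=crop(s['p'],290,235,110,100,4);b=crop(s['p'],225,150,90,100,4)
cv2.imwrite("pics/c2.png",np.hstack([a,b]))
for n,(P,c,pts) in dict(top=(t,tc,[(309,215),(308,215),(310,214),(325,302),(182,250),(305,225)]),scene=(s,sc,[(259,173),(260,180),(355,265)])).items():
    for u,v in pts: print(n,u,v,np.round(world(u,v,P['d'],c),3))
```

```text
top 309 215 [ 0.553 -0.109  0.188]
top 308 215 [ 0.553 -0.106  0.188]
top 310 214 [ 0.555 -0.111  0.188]
top 325 302 [ 0.353 -0.165  0.036]
top 182 250 [0.474 0.194 0.009]
top 305 225 [ 0.544 -0.116  0.004]
scene 259 173 [ 0.558 -0.104  0.184]
scene 260 180 [ 0.556 -0.104  0.155]
scene 355 265 [0.47  0.176 0.005]
```

View pics/c1.png

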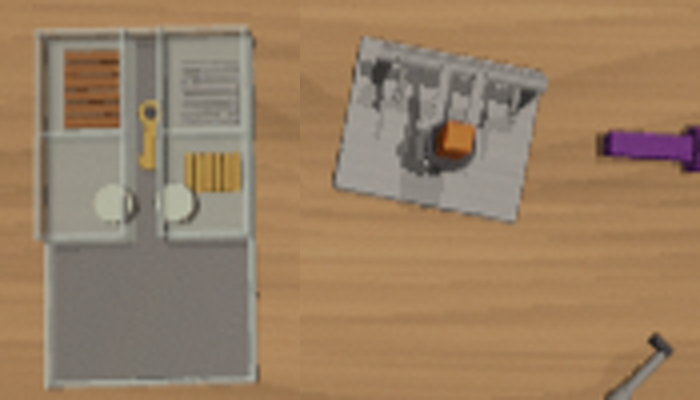

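View pics/c2.png

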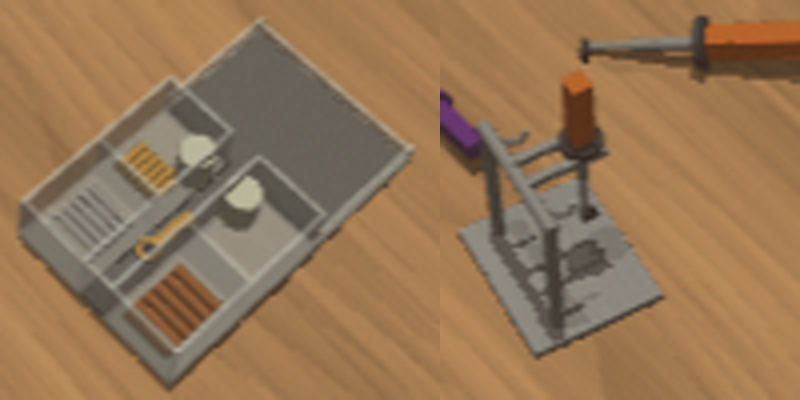

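The crops confirm the hanging orange pick as the one meant: its handle top is at z=0.188, where 0.187 is expected, and the one lying on the table is larger. In the organiser crop the key's head is at about crop (149,108), its shank points to the mouth, and the cheeks are at y≈203. Next I'll measure the poses from the point clouds.

Run:
```python
from h import *
t=np.load("top0.npz");s=np.load("scene0.npz");tc=imaging.camera_params("top");sc=imaging.camera_params("scene")
def cloud(P,c):
    d=P['d'];v,u=np.mgrid[:420,:560];X=np.stack([(u-c['cx'])/c['fx']*d,(v-c['cy'])/c['fy']*d,d],-1)
    return (X-np.array(c['t']))@np.array(c['R'])
def rect(n,M):
    q=M[:,:2].astype(np.float32);r=cv2.minAreaRect(q*1000);print(n,len(q),np.round(r[0],1),np.round(r[1],1),round(r[2],2),"z",np.round(np.median(M[:,2]),4))
for n,P,c in(("top",t,tc),("scene",s,sc)):
    W=cloud(P,c);hsv=cv2.cvtColor(P['p'],cv2.COLOR_RGB2HSV);ok=P['d']>0
    z=W[...,2];x=W[...,0];y=W[...,1]
    org=ok&(hsv[...,0]<14)&(hsv[...,1]>180)&(z>.135)&(abs(x-.55)<.05)&(abs(y+.11)<.05)
    rect(n+" handle",W[org]); 
    top=org&(z>.184)
    if top.sum()>5: rect(n+" handletop",W[top])
    R=ok&(abs(x-.56)<.09)&(abs(y+.11)<.09)
    rect(n+" base",W[R&(z>.004)&(z<.013)]); 
    m=R&(z>.11)&(z<.128);rect(n+" bar",W[m])
    O=ok&(abs(x-.55)<.16)&(abs(y-.19)<.1)
    rect(n+" rim",W[O&(z>.044)&(z<.056)]); rect(n+" orgall",W[O&(z>.013)&(z<.056)])
    k=O&(hsv[...,0]>14)&(hsv[...,0]<32)&(hsv[...,1]>110)&(z<.04)
    for pt in np.argwhere(k)[::6][:0]: print(pt)
    nl,l,st,ce=cv2.connectedComponentsWithStats(k.astype(np.uint8))
    for i in range(1,nl):
        if st[i,4]>8: print(n,"yellow",np.round(ce[i],1),st[i]); rect("  ",W[l==i])
    w=O&(hsv[...,1]<40)&(hsv[...,2]>185)
    nl,l,st,ce=cv2.connectedComponentsWithStats(w.astype(np.uint8))
    for i in range(1,nl):
        if st[i,4]>15: print(n,"white",np.round(ce[i],1),st[i,4]); rect("  ",W[l==i])
```

```text
top handle 23 [ 551.5 -105.2] [15.8  7.9] 46.74 z 0.1683
top base 1190 [ 557.5 -109.9] [175.2 178.2] 1.06 z 0.0071
top bar 307 [ 574.7 -113.1] [99.  66.5] 80.8 z 0.1225
top rim 487 [577.7 196.9] [130.2 128.9] 2.59 z 0.0485
top orgall 1608 [533.3 195.2] [220.9 130.5] 2.51 z 0.0322
top yellow [189.3 216.6] [ 143  158   84  127 4775]
   4775 [550. 190.] [199.9 319.9] 89.99 z -0.001
top yellow [181.7 209. ] [180 200   4  17  49]
   49 [579.6 198.9] [41.4  8.9] 3.23 z 0.0139
top yellow [197.7 217.7] [191 213  14  10 125]
   125 [556.6 158.1] [23.5 34. ] 1.82 z 0.0103
scene handle 65 [ 555.2 -108.6] [17.  15.4] 80.73 z 0.1789
scene handletop 26 [ 554.1 -109.2] [15.2 14.3] 73.37 z 0.1869
scene base 1087 [ 553.8 -109.2] [171.1 172.8] 87.41 z 0.0076
scene bar 260 [ 573.2 -113.4] [102.3  65.3] 80.79 z 0.1225
scene rim 633 [575.3 196.2] [131.7 131.7] 2.57 z 0.0489
scene orgall 2367 [530.1 194.3] [222.8 132.1] 2.71 z 0.0331
scene yellow [326.4 300.9] [ 262  229  147  131 4470]
   4470 [550. 190.] [320.  199.9] 0.0 z -0.0003
scene yellow [327.1 275.9] [321 271  13  11  74]
   74 [550.1 155.3] [31.3 18. ] 84.26 z 0.0113
scene yellow [329.  293.4] [324 288  13  11  27]
   27 [575.8 193.2] [42.1  7.1] 0.74 z 0.0145
```

>>> servo_tool --motion '[[[0, 0, 0, -0.035, -0.037, 0, 1], [0, 0, 0, -0.035, -0.037, 0, 1], [0, 0, 0, -0.035, -0.037, 0, 1], [0, 0, 0, -0.035, -0.037, 0, 1], [0, 0, 0, -0.035, -0.037, 0, 1]]]'

```text
clock: 0.72
tool_pos: [0.2808, 0.38, 0.2223]
eef_rot: [0.127, 0.992, -0.0, -0.0]
wrist_force: [0.2, -0.2, 0.4]
width: 0.087
grasp_force: 0.0
```

>>> servo_tool --motion '[[[0, 0, 0, -0.035, -0.037, 0, 1], [0, 0, 0, -0.035, -0.037, 0, 1], [0, 0, 0, -0.035, -0.037, 0, 1], [0, 0, 0, -0.035, -0.037, 0, 1], [0, 0, 0, -0.035, -0.037, 0, 1]]]'

```text
clock: 1.35
tool_pos: [0.4034, 0.1569, 0.2225]
eef_rot: [0.127, 0.992, 0.0, -0.0]
wrist_force: [1.3, 0.4, 1.4]
width: 0.0873
grasp_force: 0.0
```

>>> servo_tool --motion '[[[0, 0, 0, -0.035, -0.037, 0, 1], [0, 0, 0, -0.035, -0.037, 0, 1], [0, 0, 0, -0.035, -0.037, 0, 1], [0, 0, 0, -0.035, -0.037, 0, 1], [0, 0, 0, -0.035, -0.037, 0, 1]]]'

```text
clock: 1.98
tool_pos: [0.5262, -0.0659, 0.2225]
eef_rot: [0.127, 0.992, 0.0, 0.0]
wrist_force: [0.0, 0.2, -0.1]
width: 0.0869
grasp_force: 0.0
```

>>> servo_tool --motion '[[[0, 0, 0.18, 0, 0, 0, 1], [0, 0, 0.18, 0, 0, 0, 1], [0, 0, 0.18, 0, 0, 0, 1], [0, 0, 0.18, 0, 0, 0, 1], [0, 0, 0.18, 0, 0, 0, 1]]]'

```text
clock: 2.6
tool_pos: [0.5254, -0.0645, 0.2222]
eef_rot: [0.548, 0.836, -0.0, -0.0]
wrist_force: [0.4, -0.3, -0.3]
width: 0.087
grasp_force: 0.0
```

>>> servo_tool --motion '[[[0, 0, 0.18, 0, 0, 0, 1], [0, 0, 0.18, 0, 0, 0, 1], [0, 0, 0.18, 0, 0, 0, 1], [0, 0, 0.037, 0, 0, 0, 1]]]'

```text
clock: 3.1
tool_pos: [0.5255, -0.0645, 0.2223]
eef_rot: [0.762, 0.648, -0.0, -0.0]
wrist_force: [-0.2, -0.1, 0.3]
width: 0.0868
grasp_force: 0.0
```

>>> servo_tool --motion '[[[0, 0, 0, -0.0393, 0.0352, 0, 1], [0, 0, 0, 0, 0, 0.03, 1], [0, 0, 0, 0, 0, 0.03, 1], [0, 0, 0, 0, 0, 0.02, 1], [0, 0, 0, 0, 0, 0.008, 1]]]'

```text
clock: 3.72
tool_pos: [0.5535, -0.1089, 0.1333]
eef_rot: [0.761, 0.649, -0.001, -0.001]
wrist_force: [-0.1, 0.5, 0.5]
width: 0.0869
grasp_force: 0.0
```

>>> servo_tool --motion '[[[0, 0, 0, 0, 0, 0, -1], [0, 0, 0, 0, 0, 0, -1], [0, 0, 0, 0, 0, 0, -1], [0, 0, 0, 0, 0, 0, -1], [0, 0, 0, 0, 0, 0, -1]]]'

```text
clock: 4.35
tool_pos: [0.5542, -0.109, 0.1347]
eef_rot: [0.762, 0.648, 0.0, 0.0]
wrist_force: [0.5, -0.4, -0.5]
width: 0.045
grasp_force: 0.0
```

>>> servo_tool --motion '[[[0, 0, 0, 0, 0, 0, -1], [0, 0, 0, 0, 0, 0, -1]]]'

```text
clock: 4.6
tool_pos: [0.5541, -0.109, 0.1345]
eef_rot: [0.762, 0.648, 0.0, -0.0]
wrist_force: [-0.3, 0.9, 0.1]
width: 0.0249
grasp_force: 0.0
```

>>> servo_tool --motion '[[[0, 0, 0, 0, 0, 0, -1], [0, 0, 0, 0, 0, 0, -1], [0, 0, 0, 0, 0, 0, -1], [0, 0, 0, 0, 0, 0, -1]]]'

```text
clock: 5.1
tool_pos: [0.5541, -0.109, 0.1345]
eef_rot: [0.762, 0.648, 0.0, -0.0]
wrist_force: [0.7, -0.1, 0.6]
width: 0.0157
grasp_force: 30.0
```

>>> servo_tool --motion '[[[0, 0, 0, 0, 0, -0.003, -1], [0, 0, 0, 0, 0, -0.003, -1], [0, 0, 0, 0, 0, 0, -1]]]'

```text
clock: 5.48
tool_pos: [0.5543, -0.109, 0.1408]
eef_rot: [0.762, 0.648, 0.0, 0.0]
wrist_force: [0.1, 0.2, -1.5]
width: 0.0159
grasp_force: 30.0
```

>>> servo_tool --motion '[[[0, 0, 0, 0, -0.016, 0, -1], [0, 0, 0, 0, -0.016, 0, -1], [0, 0, 0, 0, -0.02, -0.01, -1], [0, 0, 0, 0, 0, -0.03, -1], [0, 0, 0, 0, 0, -0.02, -1]]]'

```text
clock: 6.1
tool_pos: [0.5028, -0.1006, 0.2017]
eef_rot: [0.762, 0.648, 0.001, 0.0]
wrist_force: [-0.3, 0.6, -1.0]
width: 0.0158
grasp_force: 30.0
```

Run:
```python
from h import *
p,d,c=snap("scene");o=get_obs();print(np.round(o['tool_pos'],4),np.round(o['wrist_force'],2))
T=o['tool_pos'];col=T-[0,0,.0095]
for h in(0,.064,.088): print(h,np.round(proj(col-[0,0,h],c),1))
u,v=map(int,proj(col-[0,0,.05],c));a=p[v-50:v+50,u-60:u+60,::-1]
cv2.imwrite("pics/c3.png",cv2.resize(a,None,fx=5,fy=5,interpolation=cv2.INTER_CUBIC));print(u-60,v-50)
```

```text
[ 0.504  -0.101   0.2039] [ 1.33 -0.67  2.36]
0 [276.4 160.6]
0.064 [276.6 177. ]
0.088 [276.6 182.8]
216 123
```

View pics/c3.png

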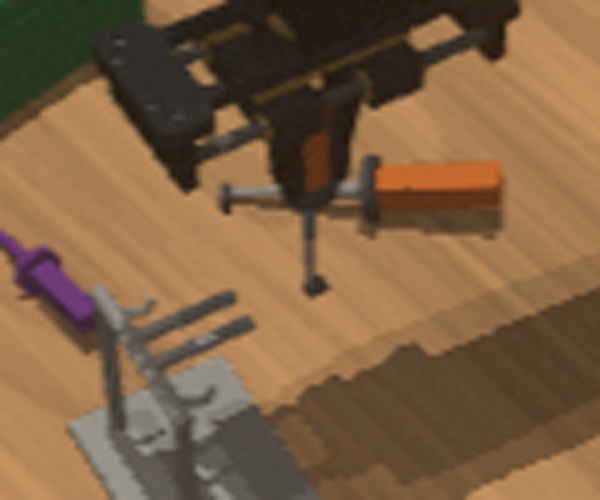

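Hook seen with its bottom at about scene pixel (279,182), roughly 84 mm below the collar. The pick is firmly held. Next I'll move it over the slot behind the key.

>>> servo_tool --motion '[[[0, 0, 0, 0.045, 0.01, 0, -1], [0, 0, 0, 0.045, 0.01, 0, -1], [0, 0, 0, 0.045, 0.01, 0, -1], [0, 0, 0, 0.045, 0.01, 0, -1], [0, 0, 0, 0.045, 0.01, 0, -1]]]'

```text
clock: 6.78
tool_pos: [0.5885, 0.1148, 0.1998]
eef_rot: [0.762, 0.648, -0.0, -0.0]
wrist_force: [0.6, -0.1, -0.9]
width: 0.0159
grasp_force: 30.0
```

>>> servo_tool --motion '[[[0, 0, 0, 0.045, 0.01, 0, -1], [0, 0, 0, 0.044, 0.0085, 0, -1], [0, 0, -0.103, 0, 0, 0, -1], [0, 0, -0.103, 0, 0, 0.01, -1], [0, 0, 0, 0, 0, 0.02, -1]]]'

```text
clock: 7.4
tool_pos: [0.6211, 0.1983, 0.1697]
eef_rot: [0.691, 0.723, 0.0, 0.0]
wrist_force: [0.3, -0.2, -1.2]
width: 0.0156
grasp_force: 30.0
```

```bash
cat > look.py <<'E'
from h import *
import sys
p,d,c=snap("scene");o=get_obs();T=np.array(o['tool_pos']);q=o['eef_rot'];print(np.round(T,4),np.round(o['wrist_force'],2),"tool x deg",np.degrees(2*np.arctan2(q[1],q[0])))
col=T-[0,0,.0095]
for h in(0,.064,.084): print(h,np.round(proj(col-[0,0,h],c),1))
x0,y0,k=305,215,6
cv2.imwrite(sys.argv[1],cv2.resize(p[y0:y0+100,x0:x0+120,::-1],None,fx=k,fy=k,interpolation=cv2.INTER_CUBIC));print(x0,y0)
np.savez("last.npz",p=p,d=d)
E
python3 look.py pics/c4.png
```

```text
[0.6194 0.1979 0.1662] [-0.66  0.82 -3.69] tool x deg 92.44510452208402
0 [322.7 276.8]
0.064 [320.6 289.8]
0.084 [320.  293.6]
305 215
```

View pics/c4.png

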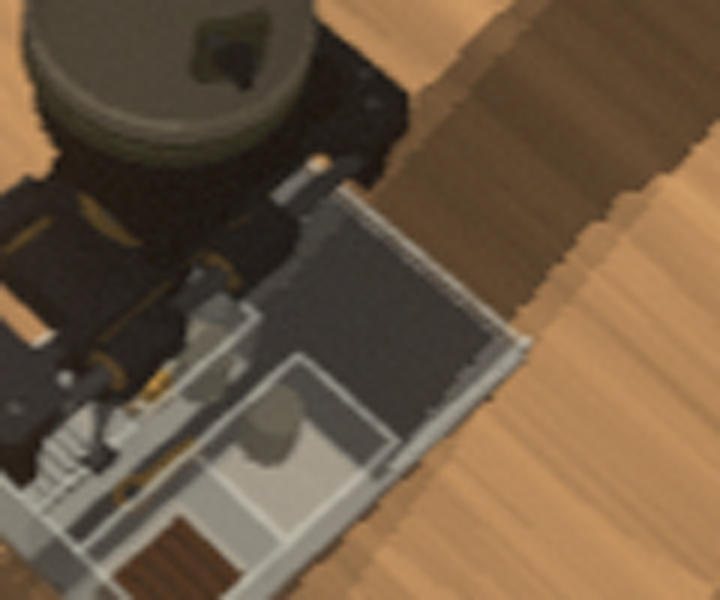

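Hook seen at crop (100,460), scene pixel (322,292), above the slot's left wall; the key head is at crop (128,490). I'll check the hook in 3D with the depth.

Run:
```python
from h import *
L=np.load("last.npz");c=imaging.camera_params("scene")
O=np.array([.5301,.1943]);a=np.radians(2.65)
for v in range(282,297):
    r=[]
    for u in range(317,327):
        X=world(u,v,L['d'],c);e=X[:2]-O;r.append("%4d,%3d,%3d"%tuple(np.round(1000*np.array([e[0]*np.cos(a)+e[1]*np.sin(a),-e[0]*np.sin(a)+e[1]*np.cos(a),X[2]]))))
    print(v,"|".join(r))
```

```text
282  147, 30,255| 146, 32,255|  46,-41, 14|  93, -3,133|  93,  0,137|  93,  2,141| 101, 10,163|  45,-27, 34|  47,-22, 44|  46,-20, 45
283  149, 32,255|  46,-44,  4|  46,-40,  9|  92, -3,127|  94,  1,135|  92,  2,135|  89,  2,131|  44,-27, 28| 464,273,1037|  46,-20, 40
284   50,-43,  6|  49,-41,  6|  47,-39,  6|  93, -2,125|  93,  1,130|  93,  3,132|  46,-28, 24|  47,-24, 29|  47,-22, 33|  46,-19, 35
285   53,-40,  8|  50,-40,  4|  48,-38,  4|  92, -2,118|  92,  1,123|  88,  0,117|  47,-27, 19|  46,-25, 22|  46,-22, 27|  53,-14, 48
286   56,-38, 11|  54,-36, 10|  50,-36,  4|  92, -2,114|  91,  0,114|  47,-29, 11|  45,-28, 11|  46,-24, 17|  57,-13, 48|  55,-12, 49
287   58,-36, 10|  56,-34,  9|  55,-32, 12|  91, -2,108|  92,  1,113|  47,-29,  6|  46,-27,  7|  60,-14, 46|  61,-10, 53|  55,-11, 45
288   58,-35,  6|  58,-33,  9|  55,-31,  7|  93, -1,106|  92,  1,108|  50,-26,  8|  65,-12, 52|  62,-12, 47|  59,-11, 45|  54,-11, 38
289   62,-32, 10|  57,-32,  4|  59,-28, 12|  92,  0,102|  90,  1,100|  82, -3, 83|  68,-10, 52|  64,-10, 47|  60, -9, 44|  55,-10, 34
290   63,-30, 10|  61,-29, 
[... 210 characters left out ...]
, 32|  58,-10, 29|  53,-11, 19
292   67,-27,  8|  81,-13, 50|  91, -2, 81|  91,  0, 85|  89,  1, 84|  87,  3, 83|  65,-10, 31|  60,-11, 24|  57,-10, 20|  54, -9, 17
293   85,-13, 50|  83,-11, 50|  80,-10, 47|  91,  1, 81|  90,  3, 83|  68,-11, 29|  65,-10, 27|  59,-11, 15|  55,-11, 12|  51,-11,  6
294   87,-11, 51|  84,-10, 47|  80,-10, 43|  76,-10, 35|  72,-10, 30|  68,-10, 26|  64,-10, 20|  59,-11, 11|  57, -9, 11|  57, -6, 16
295   87,-10, 48|  82,-11, 39|  79,-10, 34|  76,-10, 31|  71,-10, 24|  68,-10, 20|  62,-10, 11|  62, -8, 15|  60, -7, 13|  58, -5, 13
296   85,-11, 37|  82,-11, 32|  79,-10, 30|  74,-10, 22|  70,-11, 16|  66,-10, 11|  64, -9,  9|  66, -5, 19|  61, -5, 12|  61, -2, 17
```

In organiser axes the hook spans x≈82–93 mm at y≈0, with its foot at z≈80 mm (stick-out about 76 mm). That is centred in the slot and behind the key, whose head edge is at about 68 mm. Lowering it now.

>>> servo_tool --motion '[[[0, 0, 0, 0, 0, 0.015, -1], [0, 0, 0, 0, 0, 0.012, -1], [0, 0, 0, 0, 0, 0.01, -1], [0, 0, 0, 0, 0, 0.008, -1], [0, 0, 0, 0, 0, 0, -1]]]'

```text
clock: 8.07
tool_pos: [0.6205, 0.1983, 0.125]
eef_rot: [0.691, 0.723, -0.0, -0.0]
wrist_force: [0.4, 0.1, -2.2]
width: 0.0161
grasp_force: 30.0
```

>>> servo_tool --motion '[[[0, 0, 0, 0, 0, 0.004, -1], [0, 0, 0, 0, 0, 0.003, -1], [0, 0, 0, 0, 0, 0.003, -1], [0, 0, 0, 0, 0, 0, -1]]]'

```text
clock: 8.57
tool_pos: [0.6206, 0.1983, 0.1153]
eef_rot: [0.691, 0.723, -0.0, -0.0]
wrist_force: [0.2, 0.4, -0.3]
width: 0.0158
grasp_force: 30.0
```

```bash
cat > st.py <<'E'
from h import *
o=get_obs();q=o['eef_rot'];print(np.round(o['clock'],2),np.round(o['tool_pos'],4),np.round(o['wrist_force'],2),np.round(o['torque'],3),np.degrees(2*np.arctan2(q[1],q[0])))
E
python3 st.py
```

```text
8.57 [0.6206 0.1983 0.1153] [ 0.19  0.43 -0.27] [-0.088  0.075 -0.01 ] 92.57806871277157
```

>>> servo_tool --motion '[[[0, 0, 0, 0, 0, 0.002, -1], [0, 0, 0, 0, 0, 0.002, -1], [0, 0, 0, 0, 0, 0, -1]]]'

```text
clock: 8.95
tool_pos: [0.6206, 0.1983, 0.1113]
eef_rot: [0.691, 0.723, -0.0, -0.0]
wrist_force: [0.6, 0.1, -1.3]
width: 0.0158
grasp_force: 30.0
```

>>> servo_tool --motion '[[[0, 0, 0, 0, 0, 0.001, -1], [0, 0, 0, 0, 0, 0.001, -1], [0, 0, 0, 0, 0, 0, -1]]]'

```text
clock: 9.32
tool_pos: [0.6207, 0.1983, 0.1095]
eef_rot: [0.691, 0.723, -0.0, -0.0]
wrist_force: [0.4, 0.3, -1.8]
width: 0.0159
grasp_force: 30.0
```

>>> servo_tool --motion '[[[0, 0, 0, 0, 0, 0.001, -1], [0, 0, 0, 0, 0, 0, -1], [0, 0, 0, 0, 0, 0, -1]]]'

```text
clock: 9.7
tool_pos: [0.6208, 0.1983, 0.1086]
eef_rot: [0.691, 0.723, 0.0, -0.0]
wrist_force: [-0.9, 0.7, -1.2]
width: 0.0156
grasp_force: 30.0
```

>>> servo_tool --motion '[[[0, 0, 0, 0, 0, 0.001, -1], [0, 0, 0, 0, 0, 0.001, -1], [0, 0, 0, 0, 0, 0, -1]]]'

```text
clock: 10.07
tool_pos: [0.6207, 0.1983, 0.1064]
eef_rot: [0.691, 0.723, -0.0, -0.0]
wrist_force: [0.3, -0.1, -1.4]
width: 0.0159
grasp_force: 30.0
```

>>> servo_tool --motion '[[[0, 0, 0, 0, 0, 0.001, -1], [0, 0, 0, 0, 0, 0.001, -1], [0, 0, 0, 0, 0, 0, -1]]]'

```text
clock: 10.45
tool_pos: [0.6207, 0.1983, 0.1044]
eef_rot: [0.691, 0.723, -0.0, -0.0]
wrist_force: [0.0, -0.3, -0.7]
width: 0.0159
grasp_force: 30.0
```

>>> servo_tool --motion '[[[0, 0, 0, 0, 0, 0.001, -1], [0, 0, 0, 0, 0, 0.001, -1], [0, 0, 0, 0, 0, 0, -1]]]'

```text
clock: 10.82
tool_pos: [0.6207, 0.1983, 0.1024]
eef_rot: [0.691, 0.723, -0.0, -0.0]
wrist_force: [-0.2, -0.5, -1.3]
width: 0.0156
grasp_force: 30.0
```

>>> servo_tool --motion '[[[0, 0, 0, 0, 0, 0.001, -1], [0, 0, 0, 0, 0, 0.001, -1], [0, 0, 0, 0, 0, 0, -1]]]'

```text
clock: 11.2
tool_pos: [0.6207, 0.1983, 0.1004]
eef_rot: [0.691, 0.723, -0.0, -0.0]
wrist_force: [-1.0, -0.1, -1.3]
width: 0.0157
grasp_force: 30.0
```

>>> servo_tool --motion '[[[0, 0, 0, 0, 0, 0.001, -1], [0, 0, 0, 0, 0, 0.001, -1], [0, 0, 0, 0, 0, 0, -1]]]'

```text
clock: 11.58
tool_pos: [0.6209, 0.1983, 0.0989]
eef_rot: [0.691, 0.723, 0.0, -0.0]
wrist_force: [-2.5, -0.6, 4.5]
width: 0.0158
grasp_force: 30.0
```

The hook touched the floor at TCP z≈0.100, pressing with about 5.7 N. I'll ease to a light touch and drag along -tool y.

>>> servo_tool --motion '[[[0, 0, 0, 0, 0, -0.001, -1], [0, 0, 0, 0, -0.003, 0, -1], [0, 0, 0, 0, -0.003, 0, -1], [0, 0, 0, 0, -0.003, 0, -1], [0, 0, 0, 0, -0.002, 0, -1]]]'

```text
clock: 12.2
tool_pos: [0.6096, 0.1979, 0.0996]
eef_rot: [0.691, 0.723, 0.0, -0.0]
wrist_force: [1.3, 1.3, 1.9]
width: 0.0157
grasp_force: 30.0
```

>>> servo_tool --motion '[[[0, 0, 0, 0, -0.002, 0, -1], [0, 0, 0, 0, -0.002, 0, -1], [0, 0, 0, 0, -0.002, 0, -1], [0, 0, 0, 0, -0.002, 0, -1], [0, 0, 0, 0, -0.002, 0, -1]]]'

```text
clock: 12.82
tool_pos: [0.5997, 0.1974, 0.0995]
eef_rot: [0.691, 0.723, 0.0, -0.0]
wrist_force: [2.0, 0.5, 1.3]
width: 0.0157
grasp_force: 30.0
```

```bash
cat > key.py <<'E'
from h import *
import sys
# yellow blob (key) near slot in each camera -> organiser frame
for n,O in(("scene",(.5301,.1943)),("top",(.5333,.1952))):
    p,d,c=snap(n);hsv=cv2.cvtColor(p,cv2.COLOR_RGB2HSV);a=np.radians(2.6)
    v,u=np.mgrid[:420,:560];X=np.stack([(u-c['cx'])/c['fx']*d,(v-c['cy'])/c['fy']*d,d],-1);W=(X-np.array(c['t']))@np.array(c['R'])
    e=W[...,:2]-np.array(O);x=1000*(e[...,0]*np.cos(a)+e[...,1]*np.sin(a));y=1000*(-e[...,0]*np.sin(a)+e[...,1]*np.cos(a));z=1000*W[...,2]
    k=(hsv[...,0]>14)&(hsv[...,0]<32)&(hsv[...,1]>110)&(d>0)&(abs(x)<110)&(abs(y)<(14 if len(sys.argv)<2 else 60))&(z>5)&(z<28)
    if k.sum(): print(n,k.sum(),"x",x[k].min().round(1),x[k].max().round(1),"y",y[k].min().round(1),y[k].max().round(1),"z",np.median(z[k]).round(1))
    else: print(n,"none")
E
python3 key.py; python3 st.py
```

```text
scene 20 x 18.3 58.4 y -7.3 -0.6 z 13.2
top 11 x 18.4 41.7 y 0.1 3.7 z 11.5
12.92 [0.5995 0.1974 0.0996] [0.89 0.37 1.31] [-0.127 -0.182  0.054] 92.58265792926852
```

The key is following the hook: it spans x≈18–60 and drag forces are small. Continuing.

>>> servo_tool --motion '[[[0, 0, 0, 0, -0.0035, 0, -1], [0, 0, 0, 0, -0.0035, 0, -1], [0, 0, 0, 0, -0.0035, 0, -1], [0, 0, 0, 0, -0.0035, 0, -1], [0, 0, 0, 0, -0.0035, 0, -1]]]'

```text
clock: 13.55
tool_pos: [0.582, 0.1966, 0.0996]
eef_rot: [0.691, 0.723, 0.0, -0.0]
wrist_force: [1.3, -0.5, 1.8]
width: 0.0157
grasp_force: 30.0
```

>>> servo_tool --motion '[[[0, 0, 0, 0, -0.0035, 0, -1], [0, 0, 0, 0, -0.0035, 0, -1], [0, 0, 0, 0, -0.0035, 0, -1], [0, 0, 0, 0, -0.0035, 0, -1], [0, 0, 0, 0, 0, 0, -1]]]'

```text
clock: 14.18
tool_pos: [0.5679, 0.196, 0.0995]
eef_rot: [0.691, 0.723, -0.0, -0.0]
wrist_force: [1.0, -0.4, 2.6]
width: 0.0162
grasp_force: 30.0
```

```bash
python3 key.py; python3 st.py
```

```text
scene 21 x -12.9 27.2 y -7.1 0.1 z 13.9
top 15 x -16.9 6.1 y -0.2 3.8 z 11.6
14.28 [0.5679 0.196  0.0994] [-0.83  0.38  2.63] [-0.132  0.199  0.013] 92.58277469299922
```

>>> servo_tool --motion '[[[0, 0, 0, 0, -0.002, 0, -1], [0, 0, 0, 0, -0.002, 0, -1], [0, 0, 0, 0, -0.002, 0, -1], [0, 0, 0, 0, -0.002, 0, -1]]]'

```text
clock: 14.78
tool_pos: [0.5602, 0.1956, 0.0996]
eef_rot: [0.691, 0.723, 0.0, -0.0]
wrist_force: [1.4, 0.3, 1.9]
width: 0.0157
grasp_force: 30.0
```

>>> servo_tool --motion '[[[0, 0, 0, 0, -0.0015, 0, -1], [0, 0, 0, 0, -0.0015, 0, -1], [0, 0, 0, 0, -0.0015, 0, -1]]]'

```text
clock: 15.15
tool_pos: [0.5559, 0.1955, 0.0996]
eef_rot: [0.691, 0.723, 0.0, 0.0]
wrist_force: [3.0, 0.1, 1.4]
width: 0.0158
grasp_force: 30.0
```

>>> servo_tool --motion '[[[0, 0, 0, 0, -0.0015, 0, -1], [0, 0, 0, 0, -0.0015, 0, -1], [0, 0, 0, 0, -0.001, 0, -1]]]'

```text
clock: 15.52
tool_pos: [0.5519, 0.1952, 0.0996]
eef_rot: [0.691, 0.723, 0.0, 0.0]
wrist_force: [3.8, 1.8, 1.6]
width: 0.0159
grasp_force: 30.0
```

```bash
python3 key.py; python3 st.py
```

```text
scene 16 x -33.3 9.7 y -7.0 0.1 z 13.2
top 8 x -32.0 -14.4 y 0.1 1.4 z 14.4
15.62 [0.5518 0.1952 0.0996] [3.89 0.66 1.54] [-0.091 -0.965  0.03 ] 92.57958073280513
```

>>> servo_tool --motion '[[[0, 0, 0, 0, -0.0015, 0, -1], [0, 0, 0, 0, -0.0015, 0, -1], [0, 0, 0, 0, -0.001, 0, -1]]]'

```text
clock: 16.0
tool_pos: [0.5476, 0.195, 0.0995]
eef_rot: [0.691, 0.723, -0.0, -0.0]
wrist_force: [2.3, -0.6, 2.0]
width: 0.016
grasp_force: 30.0
```

>>> servo_tool --motion '[[[0, 0, 0, 0, -0.002, 0, -1], [0, 0, 0, 0, -0.002, 0, -1], [0, 0, 0, 0, -0.002, 0, -1], [0, 0, 0, 0, -0.002, 0, -1]]]'

```text
clock: 16.5
tool_pos: [0.5395, 0.1947, 0.0995]
eef_rot: [0.691, 0.723, -0.0, -0.0]
wrist_force: [1.2, -0.1, 1.0]
width: 0.0158
grasp_force: 30.0
```

```bash
python3 key.py; python3 st.py
```

```text
scene 25 x -48.2 -3.2 y -6.5 7.5 z 13.6
top 7 x -44.4 -29.4 y 0.5 1.1 z 13.4
16.6 [0.5394 0.1946 0.0994] [ 1.28 -0.89  2.46] [-0.13  -0.155  0.004] 92.58411718913621
```

>>> servo_tool --motion '[[[0, 0, 0, 0, -0.003, 0, -1], [0, 0, 0, 0, -0.003, 0, -1], [0, 0, 0, 0, -0.003, 0, -1], [0, 0, 0, 0, -0.003, 0, -1], [0, 0, 0, 0, -0.003, 0, -1]]]'

```text
clock: 17.23
tool_pos: [0.5246, 0.194, 0.0995]
eef_rot: [0.691, 0.723, 0.0, -0.0]
wrist_force: [1.2, -0.4, 1.1]
width: 0.016
grasp_force: 30.0
```

>>> servo_tool --motion '[[[0, 0, 0, 0, -0.003, 0, -1], [0, 0, 0, 0, -0.003, 0, -1], [0, 0, 0, 0, -0.003, 0, -1], [0, 0, 0, 0, -0.003, 0, -1], [0, 0, 0, 0, -0.003, 0, -1]]]'

```text
clock: 17.85
tool_pos: [0.5097, 0.1933, 0.0996]
eef_rot: [0.691, 0.723, 0.0, -0.0]
wrist_force: [2.0, 0.5, 1.8]
width: 0.0159
grasp_force: 30.0
```

```bash
python3 key.py w; python3 st.py
```

```text
scene 126 x -78.5 26.6 y -55.8 10.5 z 11.7
top 121 x -74.5 33.2 y -55.0 1.4 z 10.2
17.95 [0.5094 0.1933 0.0995] [0.78 0.07 1.98] [-0.191  0.005 -0.013] 92.59027372958236
```

>>> servo_tool --motion '[[[0, 0, 0, 0, -0.003, 0, -1], [0, 0, 0, 0, -0.003, 0, -1], [0, 0, 0, 0, 0.004, 0, -1], [0, 0, 0, 0, 0, -0.004, -1], [0, 0, 0, 0, 0, -0.02, -1]]]'

```text
clock: 18.58
tool_pos: [0.507, 0.1927, 0.1227]
eef_rot: [0.691, 0.723, -0.001, -0.0]
wrist_force: [0.1, -0.2, -0.7]
width: 0.0156
grasp_force: 30.0
```

>>> servo_tool --motion '[[[0, 0, 0, 0, 0, -0.03, -1], [0, 0, 0, 0, 0, -0.03, -1], [0, 0, 0, 0, 0, -0.016, -1], [0, 0, 0, 0, 0, 0, -1]]]'

```text
clock: 19.08
tool_pos: [0.5082, 0.1934, 0.2]
eef_rot: [0.691, 0.723, 0.001, 0.0]
wrist_force: [-0.3, 0.1, -2.2]
width: 0.0159
grasp_force: 30.0
```

```bash
sed -i 's/305,215,6/280,190,5/;s/y0+100,x0:x0+120/y0+120,x0:x0+150/' look.py; python3 look.py pics/c5.png; python3 key.py; python3 st.py
```

```text
[0.5077 0.1933 0.199 ] [-0.1  -0.71 -1.5 ] tool x deg 92.58815739744563
0 [359.6 239.4]
0.064 [355.7 254.1]
0.084 [354.6 258.3]
280 190
scene 55 x -84.9 -38.4 y -4.7 10.6 z 14.3
top 50 x -82.0 -39.4 y -7.0 9.8 z 12.7
19.23 [0.5073 0.193  0.1983] [-0.04  1.23 -0.36] [-0.087  0.042 -0.05 ] 92.5811655008798
```

View pics/c5.png

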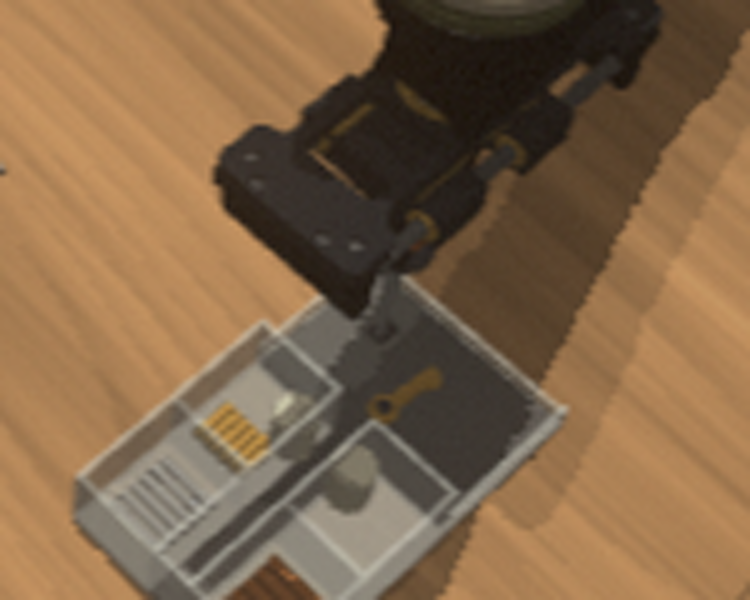

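The key lies wholly in the tray, at crop (400,395) and organiser x≈-84 to -38. Now the pick goes back to the approach point in front of the fork.

>>> servo_tool --motion '[[[0, 0, 0, -0.049, -0.003, 0, -1], [0, 0, 0, -0.049, -0.003, 0, -1], [0, 0, 0, -0.049, -0.003, 0, -1], [0, 0, 0, -0.049, -0.003, 0, -1], [0, 0, 0, -0.049, -0.003, 0, -1]]]'

```text
clock: 19.85
tool_pos: [0.5032, -0.0537, 0.1986]
eef_rot: [0.691, 0.723, -0.0, -0.0]
wrist_force: [0.6, -0.0, -0.8]
width: 0.0159
grasp_force: 30.0
```

>>> servo_tool --motion '[[[0, 0, 0, -0.048, -0.003, 0, -1], [0, 0, 0.103, 0, 0, 0, -1], [0, 0, 0.103, 0, 0, 0, -1], [0, 0, 0, 0, 0, 0, -1]]]'

```text
clock: 20.35
tool_pos: [0.5026, -0.1003, 0.1987]
eef_rot: [0.762, 0.648, -0.001, -0.0]
wrist_force: [-0.7, 0.3, -1.2]
width: 0.016
grasp_force: 30.0
```

```bash
python3 st.py
python3 - <<'E'
from h import *
p,d,c=snap("scene");T=np.array(get_obs()['tool_pos']);print(np.round(T,4))
v,u=np.mgrid[:420,:560];X=np.stack([(u-c['cx'])/c['fx']*d,(v-c['cy'])/c['fy']*d,d],-1);W=(X-np.array(c['t']))@np.array(c['R'])
for lo,hi in((.1,.112),(.112,.125),(.125,.14),(.14,.155),(.155,.175),(.175,.185)):
    m=(W[...,2]>lo)&(W[...,2]<hi)&(np.hypot(W[...,0]-T[0],W[...,1]-T[1])<.024)
    if m.sum(): print(lo,m.sum(),np.round(1000*W[m].mean(0)-1000*T*[1,1,0],1))
E
```

```text
20.35 [ 0.5026 -0.1003  0.1987] [-0.67  0.33 -1.16] [-0.133  0.055 -0.033] 80.8056621769162
[ 0.5027 -0.1002  0.1988]
0.1 8 [ -5.7   0.7 110.2]
0.112 13 [ -2.1  -0.6 117.3]
0.125 5 [ -0.7   1.1 135.3]
0.14 8 [ -0.6   0.3 147.9]
0.155 14 [  0.7   0.8 165.1]
0.175 2 [  2.2   0.4 175.5]
```

>>> servo_tool --motion '[[[0, 0, 0, 0, 0, 0.03, -1], [0, 0, 0, 0, 0, 0.02, -1], [0, 0, 0, 0, 0, 0.007, -1], [0, 0, 0, -0.0004, 0.012, 0, -1], [0, 0, 0, 0, 0.008, 0, -1]]]'

```text
clock: 21.02
tool_pos: [0.5234, -0.1039, 0.1429]
eef_rot: [0.761, 0.648, 0.0, 0.0]
wrist_force: [0.4, -0.2, -1.0]
width: 0.0158
grasp_force: 30.0
```

>>> servo_tool --motion '[[[0, 0, 0, 0, 0.008, 0, -1], [0, 0, 0, 0, 0.008, 0, -1], [0, 0, 0, 0, 0.008, 0, -1], [0, 0, 0, 0, 0.008, 0, -1], [0, 0, 0, 0, 0, 0, -1]]]'

```text
clock: 21.65
tool_pos: [0.5547, -0.1092, 0.1424]
eef_rot: [0.762, 0.648, -0.0, 0.0]
wrist_force: [-0.6, -0.5, -1.4]
width: 0.0159
grasp_force: 30.0
```

>>> servo_tool --motion '[[[0, 0, 0, 0, 0, 0.004, -1], [0, 0, 0, 0, 0, 0.003, -1], [0, 0, 0, 0, 0, 0.001, -1], [0, 0, 0, 0, 0, 0, -1]]]'

```text
clock: 22.15
tool_pos: [0.5543, -0.109, 0.1345]
eef_rot: [0.762, 0.648, 0.0, -0.0]
wrist_force: [0.5, 1.1, -0.7]
width: 0.0155
grasp_force: 30.0
```

```bash
python3 st.py
```

```text
22.15 [ 0.5543 -0.109   0.1345] [ 0.46  1.05 -0.71] [-0.107  0.041 -0.011] 80.77382010041056
```

>>> servo_tool --motion '[[[0, 0, 0, 0, 0, 0.0007, -1], [0, 0, 0, 0, 0, 0, -1]]]'

```text
clock: 22.4
tool_pos: [0.5544, -0.109, 0.1345]
eef_rot: [0.762, 0.648, 0.0, -0.0]
wrist_force: [-4.3, 0.9, 7.6]
width: 0.0157
grasp_force: 30.0
```

Seated on the prongs. Opening the gripper and lifting away.

>>> servo_tool --motion '[[[0, 0, 0, 0, 0, 0, 1], [0, 0, 0, 0, 0, 0, 1], [0, 0, 0, 0, 0, 0, 1], [0, 0, 0, 0, 0, 0, 1], [0, 0, 0, 0, 0, 0, 1]]]'

```text
clock: 23.02
tool_pos: [0.5543, -0.1091, 0.1338]
eef_rot: [0.762, 0.648, -0.0, -0.0]
wrist_force: [0.5, 0.3, -0.4]
width: 0.0579
grasp_force: 0.0
```

>>> servo_tool --motion '[[[0, 0, 0, 0, 0, 0, 1], [0, 0, 0, 0, 0, 0, 1], [0, 0, 0, 0, 0, -0.02, 1], [0, 0, 0, 0, 0, -0.03, 1], [0, 0, 0, 0, 0, -0.05, 1]]]'

```text
clock: 23.65
tool_pos: [0.5537, -0.109, 0.2353]
eef_rot: [0.762, 0.648, -0.001, -0.0]
wrist_force: [0.7, -0.1, -0.2]
width: 0.087
grasp_force: 0.0
```

>>> servo_tool --motion '[[[0, 0, 0, 0, 0, -0.05, 1], [0, 0, 0, 0, -0.05, 0, 1], [0, 0, 0, 0, -0.05, 0, 1], [0, 0, 0, 0, 0, 0, 1], [0, 0, 0, 0, 0, 0, 1]]]'

```text
clock: 24.28
tool_pos: [0.4572, -0.0931, 0.285]
eef_rot: [0.762, 0.648, 0.001, -0.0]
wrist_force: [-0.0, 0.4, -0.7]
width: 0.087
grasp_force: 0.0
```

```bash
python3 st.py; python3 key.py
python3 - <<'E'
from h import *
p,d,c=snap("scene")
a=p[130:240,215:300,::-1];b=p[230:340,290:400,::-1]
cv2.imwrite("pics/end.png",cv2.resize(np.hstack([a,b]),None,fx=4,fy=4,interpolation=cv2.INTER_CUBIC))
v,u=np.mgrid[:420,:560];X=np.stack([(u-c['cx'])/c['fx']*d,(v-c['cy'])/c['fy']*d,d],-1);W=(X-np.array(c['t']))@np.array(c['R'])
h=cv2.cvtColor(p,cv2.COLOR_RGB2HSV);m=(h[...,0]<14)&(h[...,1]>180)&(W[...,2]>.184)&(W[...,2]<.2)&(abs(W[...,0]-.55)<.05)&(abs(W[...,1]+.11)<.05)
print(m.sum(),W[m].mean(0).round(4))
E
```

```text
24.28 [ 0.4572 -0.0931  0.285 ] [-0.02  0.4  -0.65] [-0.098 -0.004  0.039] 80.78096783105184
scene 56 x -83.2 -39.2 y -5.7 10.0 z 13.8
top 58 x -79.5 -39.5 y -7.0 8.6 z 13.8
23 [ 0.5529 -0.1081  0.1867]
```

View pics/end.png

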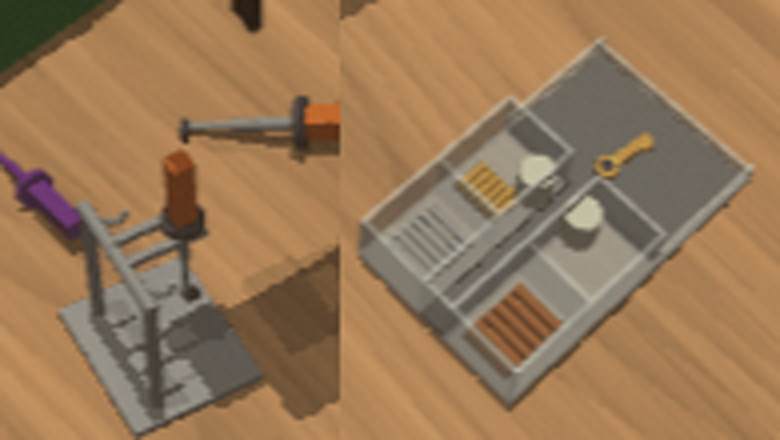

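The pick hangs upright in its fork (crop (182,190), handle top z=0.187) and the key lies in the open tray (crop (622,155)). Handing in.

```bash
python3 -c "
from workcell import close_job
print(close_job())"
```

```text
the job is handed in; nothing more can be done
None
```

I dragged the key out with the pick until it lay wholly in the open front tray, then hung the pick back in its fork; the job was handed in at about 24 s, with under 8 N at the wrist in every reading, about 6 N on the organiser.

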